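# Feel along the sealing land of a sprung half flange

### The arm

A 7-joint arm with a two-finger parallel gripper is mounted at the origin on the work surface. World frame = base frame: x ahead of the robot, y to its left, z up, the work surface at z = 0. Lengths are in m, angles in rad, forces in N, time in s.
With the tool pointing down it reaches from about 0.35 to 0.9 m from the base axis. Payload 8.1 kg.
Tool frame: the origin (TCP) lies at the very end of the fingers, on their centre line; the grasp point (between the pads) lies 19 mm behind it (arm.pinch_z is the distance from the TCP to the grasp point, in m); z points along the fingers, y is the line along which they close (so a half turn about z gives the same grasp; the last joint's range is limited). The gripper opens to 92 mm and grips with 3 to 60 N. Pads are 19 mm wide; open, the fingers measure 130 mm over their backs; the gripper's body (75 mm by 190 mm) begins 47 mm behind the grasp point.
Start: joints at [-1.297, 0.434, 0.025, 1.573, -0.012, 1.134, -0.075], TCP at [0.23, 0.581, 0.227] pointing down, gripper open.
Joint ranges: [-2.62, 2.62], [-0.44, 2.09], [-1.27, 1.32], [0.08, 2.57], [-1.32, 4.46], [0.12, 2], [-2.74, 2.74]. Speed limits (rad/s): [2.22, 2.22, 3.01, 3.01, 3.14, 3.14, 3.14].

### API

Orientations are given as a unit quaternion [x, y, z, w].
In Python, from plant import arm gives the robot as it stands.
- The arm moves only by the tool jog_arm, never from a script. Its argument "series" is a list of rows, each an object of numbers: "jaw": the finger opening in mm, from 0 to 91.8; "x", "y", "z": the shift along the tool's x, y, z in units of 30 mm (1.0 is 30 mm); "rx", "ry", "rz": the turn, a rotation vector about the tool's x, y, z in units of 6 degrees (1.0 is 6 degrees). A call has 1 to 8 rows; each row shifts and turns the commanded pose from where the row before left it, along the tool's axes as they then stand; what a row does not reach is not made up. A row lasts 1/12 s, in which the tool goes at most 41.7 mm and 7.16 degrees, less where a joint would pass 70% of its speed; a pose out of reach is approached as far as the arm can. A call is refused whole if a number of a shift passes 1 or a number of a turn 1, either way. A call with a gripper value outside its range is refused whole. The fingers move at their own pace and stop on an object; the grip force is fixed at half the most. Time passes only in rows, so rows that do not move let the fingers close. It gives the time, the measured TCP pose, the force, the opening and the grip force at its end, in the units of the state.
- arm.read_state(): the state, without advancing time (a new reading comes with each control period).
- arm.capture(name): name is "scene" or "top"; returns a dict with "pixels" (480x640x3 uint8, red, green, blue), "z_map" (480x640 float32, m along the optical axis (not along the pixel's ray), 0 where there is no reading), "intrinsics" (3x3 intrinsics, pixels), "k1" (the pictures are not rectified: a ray, as slopes to the right and down, at radius r is drawn at 1 + k1 r^2 times it, then the intrinsics apply), "rvec" (rotation vector, rad) and "tvec" (3), from world to camera coordinates, as OpenCV has them. Camera axes: x right, y down, z forward; pixel columns grow to the right and rows downward; lengths in m; the calibration is good to about 2 mm. A picture is of the moment at which its call begins.
- arm.hand_in(): hands the job in; it is judged then, once.
The state is a dict: "time": time; "q": joint angles; "qd": joint speeds; "joint_efforts": joint torques, N m; "ee_pos": TCP position; "tcp_rot": TCP orientation; "contact_force": force on the tool from outside, world axes, zero at the start; "wrist_torque": the same for the moment, N m; "width": opening from 0.0 (shut) to 1.0 (fully open); "finger_force": force on a finger pad.
Only numpy, scipy, OpenCV 4.12 (cv2) and the standard library are available. Lean on these libraries where they do the work, as an engineer would, in place of code of your own. Each camera call takes 0.05 s, during which the arm holds its last target. There are 200 camera calls.

### The job

Feel the sealing face of the horseshoe-shaped half flange for burrs: put the fingertips down from above on its raised pale band beside the dowel pin, and run them along the whole band to the plain end in one stroke, never leaving the metal, pressing lightly so that the sprung flange sinks a few millimetres but never reaches its stop (12 mm down). Finish there, with the fingertips still resting on the plain end and the flange still slightly pressed down, so that the dial can be read. Grasp nothing and leave the loose parts where they are.

Things in the scene. Friction and masses are not known exactly. Their poses are not given: they have to be found in the camera images.
- fixture: Fixture fixed to the bench: round grey deck, 250 mm across, 30 mm high, turned at any angle, carrying a sprung half flange above it. Origin: centre of its underside; z up; +x points to the middle of the horseshoe's arc. In the horseshoe's open mouth (-x) a dial gauge stands on the deck, 83 mm high, its centre 95 mm from the deck's centre.
- flange_half (a joint): How far the half flange is pressed down on its springs, m: 0 at rest, 0.012 at the hard stop. It moves only straight down, stays level wherever it is pressed, and comes back by itself. It starts to sink at about 1.5 to 2 N and needs 0.7 N more per mm (about 5 N at 5 mm). The flange is a dark steel horseshoe, inner radius 57 mm, outer 101 mm, an arc of 220 degrees about the deck's axis.
- pin_top (a point): Top of the dark dowel pin (12 mm thick, 22 mm high) that stands on the land near one end of the horseshoe, 103 degrees anticlockwise from the fixture's +x. The other end is plain. The sealing land is a paler flat band on the flange, 22 mm wide, 3 mm proud (radius 64 to 86 mm, middle line 75 mm); at rest its top is 56 mm above the bench.
- land0 (a point): Point 0 of 0 to 7 on the middle line of the land's top, 70 degrees (anticlockwise positive) from the fixture's +x; the points are 31 mm apart along the arc and sink with the flange. Beside the pin, 43 mm along the land from the pin's axis: the trace starts here.
- land1 (a point): Point 1 of 0 to 7 on the middle line of the land's top, 46 degrees (anticlockwise positive) from the fixture's +x; the points are 31 mm apart along the arc and sink with the flange.
- land2 (a point): Point 2 of 0 to 7 on the middle line of the land's top, 22 degrees (anticlockwise positive) from the fixture's +x; the points are 31 mm apart along the arc and sink with the flange.
- land3 (a point): Point 3 of 0 to 7 on the middle line of the land's top, -2 degrees (anticlockwise positive) from the fixture's +x; the points are 31 mm apart along the arc and sink with the flange.
- land4 (a point): Point 4 of 0 to 7 on the middle line of the land's top, -26 degrees (anticlockwise positive) from the fixture's +x; the points are 31 mm apart along the arc and sink with the flange.
- land5 (a point): Point 5 of 0 to 7 on the middle line of the land's top, -50 degrees (anticlockwise positive) from the fixture's +x; the points are 31 mm apart along the arc and sink with the flange.
- land6 (a point): Point 6 of 0 to 7 on the middle line of the land's top, -74 degrees (anticlockwise positive) from the fixture's +x; the points are 31 mm apart along the arc and sink with the flange.
- land7 (a point): Point 7 of 0 to 7 on the middle line of the land's top, -98 degrees (anticlockwise positive) from the fixture's +x; the points are 31 mm apart along the arc and sink with the flange. At the plain end, 16 mm short of the end of the land: the trace finishes here.
- bolt: Loose steel hex bolt standing on its head on the deck inside the horseshoe, 52 mm high, head 32 mm. A bystander: leave it alone. Origin: centre of its underside.
- nut: Loose brass nut, 26 mm across, 13 mm high, on the deck inside the horseshoe. A bystander: leave it alone. Origin: centre of its underside.
- seat_ring: Loose brass valve seat ring, 60 mm across, 16 mm high, on the bench near the deck. A bystander: leave it alone. Origin: centre of its underside.
- socket: Loose steel wrench socket, 26 mm across, 38 mm high, on the bench near the deck. A bystander: leave it alone. Origin: centre of its underside.
- screwdriver: Loose screwdriver with red handle, on the right of the bench. A bystander: leave it alone. Origin: on its own axis.
- pot: Loose black plastic pot, 76 mm across, 95 mm high, on the left of the bench. A bystander: leave it alone. Origin: centre of its underside.
- fitting: Loose brass pipe fitting standing on end, 32 mm across, 48 mm high, on the left of the bench. A bystander: leave it alone. Origin: centre of its underside.
- calculator: Loose pocket calculator 150 x 80 x 14 mm, on the right of the bench. A bystander: leave it alone. Origin: centre of its underside.

How it is judged:
On the way, in this order (a step that is already met when the one before it is completed fails the run):
1. fingertips on the land beside the pin, within 13 mm of the point, flange pressed down 1 to 10.5 mm (horizontal distance between the grasp point and land0 below 0.013 m and contact force between the fingers and fixture above 0.2 N and value of joint flange_half between 0.001 and 0.0105 m).
2. fingertips on the land at point 1, within 13 mm of the point, flange pressed down 1 to 10.5 mm (horizontal distance between the grasp point and land1 below 0.013 m and contact force between the fingers and fixture above 0.2 N and value of joint flange_half between 0.001 and 0.0105 m).
3. fingertips on the land at point 2, within 13 mm of the point, flange pressed down 1 to 10.5 mm (horizontal distance between the grasp point and land2 below 0.013 m and contact force between the fingers and fixture above 0.2 N and value of joint flange_half between 0.001 and 0.0105 m).
4. fingertips on the land at point 3, within 13 mm of the point, flange pressed down 1 to 10.5 mm (horizontal distance between the grasp point and land3 below 0.013 m and contact force between the fingers and fixture above 0.2 N and value of joint flange_half between 0.001 and 0.0105 m).
5. fingertips on the land at point 4, within 13 mm of the point, flange pressed down 1 to 10.5 mm (horizontal distance between the grasp point and land4 below 0.013 m and contact force between the fingers and fixture above 0.2 N and value of joint flange_half between 0.001 and 0.0105 m).
6. fingertips on the land at point 5, within 13 mm of the point, flange pressed down 1 to 10.5 mm (horizontal distance between the grasp point and land5 below 0.013 m and contact force between the fingers and fixture above 0.2 N and value of joint flange_half between 0.001 and 0.0105 m).
7. fingertips on the land at point 6, within 13 mm of the point, flange pressed down 1 to 10.5 mm (horizontal distance between the grasp point and land6 below 0.013 m and contact force between the fingers and fixture above 0.2 N and value of joint flange_half between 0.001 and 0.0105 m).
8. fingertips on the land at point 7, the plain end, within 13 mm of the point, flange pressed down 1 to 10.5 mm (horizontal distance between the grasp point and land7 below 0.013 m and contact force between the fingers and fixture above 0.2 N and value of joint flange_half between 0.001 and 0.0105 m).
At the end, for the whole second after the job is handed in: The land has been traced in order from the pin end to the plain end. The fingertips rest still on the land within 22 mm of point 7, the flange is held 1 to 10.5 mm down, and no loose part has moved more than 20 mm (horizontal distance between the grasp point and land7 below 0.022 m and contact force between the fingers and fixture above 0.3 N and value of joint flange_half between 0.001 and 0.0105 m and velocity of joint flange_half between -0.01 and 0.01 m/s and distance of each of bolt, nut, seat_ring, socket, screwdriver, pot, fitting, calculator from where it was at the start of the episode below 0.02 m); the arm keeps its last pose, push and grip.
It fails at once if the flange is pushed down more than 10.5 mm, (nearly) to its stop (value of joint flange_half above 0.0105 m).
It fails at once if the fingers press on the fixture or flange with more than 25 N (contact force between the fingers and fixture above 25 N).
It fails at once if the fingertips are lifted off the land in mid-stroke: within 12 mm sideways of one of points 1 to 6 and just above the band (less than about 15 mm) without touching it ((horizontal distance between the grasp point and land1 below 0.012 m or horizontal distance between the grasp point and land2 below 0.012 m or horizontal distance between the grasp point and land3 below 0.012 m or horizontal distance between the grasp point and land4 below 0.012 m or horizontal distance between the grasp point and land5 below 0.012 m or horizontal distance between the grasp point and land6 below 0.012 m) and z of the grasp point in the frame of land3 below 0.035 m and contact force between the fingers and fixture below 0.05 N and value of joint flange_half below 0.0003 m).
It fails at once if a loose part is lifted or shifted by more than 20 mm (distance of any of bolt, nut, seat_ring, socket, screwdriver, pot, fitting, calculator from where it was at the start of the episode above 0.02 m).
It also fails if it takes over 45 s, if anything falls off the work surface, if the arm or the gripper's body presses on something with over 40 N, if the wrist force passes 120 N, or if a joint passes its speed limit or range.

## Working session

There is one attempt and no reset: what is moved stays moved. The work goes in short steps, Python scripts to look and compute and a tool call to move; the robot and the scene stay as the last step left them, time stands still between calls to the robot, and variables do not carry over. Pictures are saved under pics/ and viewed, at most 10 in all, crops included, and the job is handed in when it is done.

Besides the shell and the picture viewer there is one more tool, called as name([rows], argument=value, ...), one row to a line, values as JSON. jog_arm: Moves the arm, as the interface text tells. Its arguments: {"type":"object","properties":{"series":{"type":"array","items":{"type":"object","properties":{"jaw":{"type":"number"},"x":{"type":"number"},"y":{"type":"number"},"z":{"type":"number"},"rx":{"type":"number"},"ry":{"type":"number"},"rz":{"type":"number"}}}}},"required":["series"]}

```bash
mkdir -p pics
cat > h.py <<'E'
import numpy as np, cv2
from plant import arm
def cap(n):
    c=arm.capture(n); c['R']=cv2.Rodrigues(np.array(c['rvec'],float))[0]; c['t']=np.array(c['tvec'],float).ravel(); return c
def slopes(c,uv):
    K=np.array(c['intrinsics']); uv=np.atleast_2d(np.asarray(uv,float))
    d=np.c_[(uv[:,0]-K[0,2])/K[0,0],(uv[:,1]-K[1,2])/K[1,1]]; s=d.copy()
    for _ in range(20): s=d/(1+c['k1']*(s**2).sum(1,keepdims=True))
    return s
def onplane(c,uv,z):
    s=slopes(c,uv); r=np.c_[s,np.ones(len(s))]@c['R']; o=-c['R'].T@c['t']
    return o+r*((z-o[2])/r[:,2])[:,None]
def cloud(c):
    v,u=np.mgrid[:480,:640]; s=slopes(c,np.c_[u.ravel(),v.ravel()]); d=c['z_map'].ravel()[:,None]
    P=(np.c_[s,np.ones(len(s))]*d-c['t'])@c['R']; P[d[:,0]==0]=np.nan
    return P.reshape(480,640,3)
E
python3 - <<'E'
from h import *
for n in('scene','top'):
    c=cap(n); cv2.imwrite(f'pics/{n}0.png',c['pixels'][:,:,::-1]); np.savez(n+'0.npz',P=cloud(c),px=c['pixels'])
    print(n,-c['R'].T@c['t'],c['k1'])
s=arm.read_state();print(s,arm.pinch_z)
E
```

```text
scene [ 1.19131922 -0.82169912  0.91832737] -0.05335500275582364
top [0.39108543 0.02508428 1.13661081] -0.028171557818617868
{'time': 0.1, 'q': array([-1.29659288,  0.43515981,  0.02492978,  1.57401286, -0.01155973,
        1.1339947 , -0.07510845]), 'qd': array([-0.00056993, -0.00186075, -0.00049177, -0.00428587, -0.00100164,
        0.00040509,  0.00209261]), 'joint_efforts': array([ 3.55574324e-03, -6.69125819e+01,  9.88182910e-01, -3.15146291e+01,
       -6.05267356e-02,  3.73660948e-02,  4.45092223e-05]), 'ee_pos': array([0.22983695, 0.58070781, 0.2260163 ]), 'tcp_rot': array([ 1.87299469e-01,  9.82302600e-01, -7.12761201e-04, -6.04441766e-05]), 'contact_force': array([-0.03797462,  0.66045593, -0.11844748]), 'wrist_torque': array([-0.04763929, -0.02267645,  0.0287917 ]), 'finger_force': 0.0, 'width': 0.9977408138214306} 0.0188
```

View pics/top0.png

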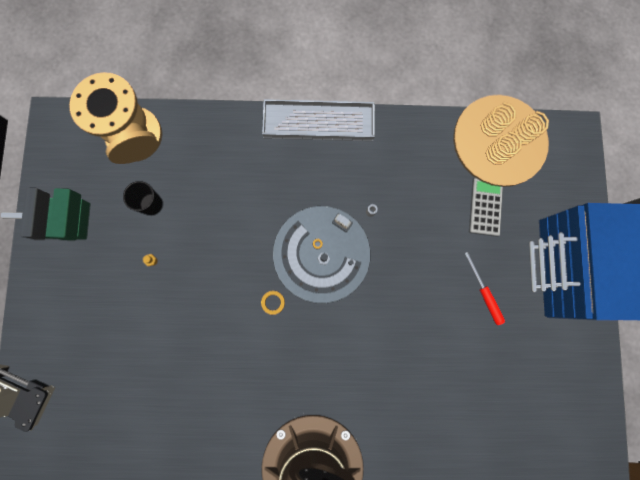

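View pics/scene0.png

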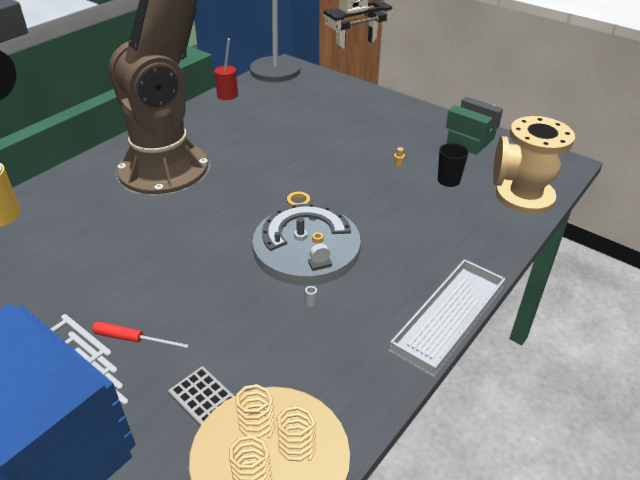

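The top view shows the deck at about (321,254), the dowel pin at (351,262), the gauge at (342,222) and the plain end at about (301,228). The arc lies to the lower left. The scene view agrees, with the bolt and nut inside the horseshoe.

```bash
cat > m.py <<'E'
from h import *
P=cloud(c:=cap('top')); px=c['pixels']; hsv=cv2.cvtColor(px,cv2.COLOR_RGB2HSV); g=cv2.cvtColor(px,cv2.COLOR_RGB2GRAY)
roi=np.zeros((480,640),bool); roi[195:310,262:380]=1
def fitc(p):
    s=np.linalg.lstsq(np.c_[2*p,np.ones(len(p))],(p**2).sum(1),rcond=None)[0]; r=(s[2]+s[0]**2+s[1]**2)**.5
    return s[:2],r,np.std(np.hypot(*(p-s[:2]).T)-r)
# deck by height
dk=((P[:,:,2]>.018)&roi).astype(np.uint8); ct=max(cv2.findContours(dk,0,1)[0],key=cv2.contourArea)[:,0]
h=cv2.convexHull(ct)[:,0]; print('deck',fitc(onplane(c,h,.03)[:,:2]))
bright=((g>165)&roi).astype(np.uint8); n,l,st,ce=cv2.connectedComponentsWithStats(bright); i=1+st[1:,4].argmax(); print(st[i],np.median(P[l==i][:,2]))
v,u=np.nonzero(l==i); L=onplane(c,np.c_[u,v],.056)[:,:2]
ct=max(cv2.findContours((l==i).astype(np.uint8),0,1)[0],key=cv2.contourArea)[:,0]
O,r,s=fitc(onplane(c,h,.03)[:,:2])
a=np.degrees(np.arctan2(*(L-O).T[::-1])); rr=np.hypot(*(L-O).T); print('land r pct',np.percentile(rr,[1,5,50,95,99]))
print('ang hist',np.histogram(a,36,(-180,180))[0])
for lo in range(-180,180,20):
    m=(a>lo)&(a<lo+20)
    if m.sum()>20: print(lo+10,rr[m].mean().round(4),end=' ')
print()
for nm,ro in(('pin',(346,268,340,362)),):
    sub=P[255:272,343:360]; k=np.nanargmax(sub[:,:,2]); print('pin',sub.reshape(-1,3)[k]); m=sub[:,:,2]>.07; print(sub[m].mean(0),m.sum())
# tall things on deck
m=((P[:,:,2]>.063)&roi).astype(np.uint8); n,l2,st,ce=cv2.connectedComponentsWithStats(m)
for j in range(1,n): q=P[l2==j]; print('tall',ce[j],st[j,4],q.mean(0).round(4),q[:,2].max().round(4),'polar',np.hypot(*(q.mean(0)[:2]-O)).round(4),np.degrees(np.arctan2(*(q.mean(0)[:2]-O)[::-1])).round(1))
cv2.imwrite('pics/crop.png',cv2.resize(px[195:310,255:385,::-1],None,fx=6,fy=5.2,interpolation=2))
E
python3 m.py
```

```text
deck (array([ 0.52399016, -0.01192499]), np.float64(0.12410818147303335), np.float64(0.00023870848287659723))
[288 226  66  61 885] nan
land r pct [0.06533711 0.06661476 0.07590593 0.08431655 0.08524154]
ang hist [38 44 41 41 43 44 29  6  0  0  0  0  0  0  0  0  0  0  0  0  0  8 38 40
 42 44 46 38 45 42 43 41 42 41 44 45]
-170 0.0762 -150 0.0763 -130 0.0761 -110 0.0741 50 0.075 70 0.0749 90 0.0755 110 0.0756 130 0.0759 150 0.0761 170 0.0764 
pin [ 0.49958586 -0.08513606  0.08268841]
[ 0.49874876 -0.08254665  0.0783511 ] 20
tall [342.60150376 220.17293233] 133 [ 0.6009 -0.0619  0.0775] 0.0875 polar 0.0917 -33.0
tall [323.84782609 256.26086957] 46 [ 0.5099 -0.0168  0.0808] 0.0857 polar 0.0149 -161.0
tall [350.52173913 261.60869565] 23 [ 0.4986 -0.0822  0.0766] 0.0827 polar 0.0747 -109.8
tall [330. 282.] 1 [ 0.4489 -0.0335  0.0631] 0.0631 polar 0.0782 -164.0
```

View pics/crop.png

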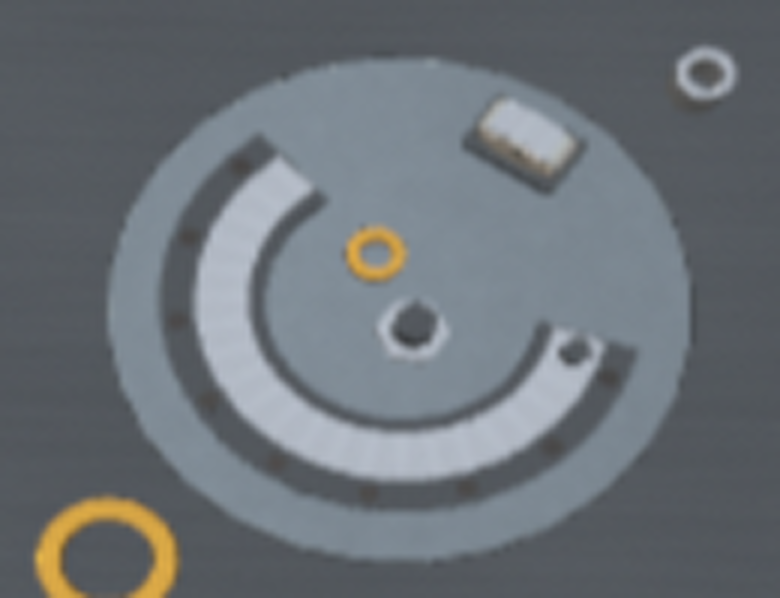

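jog_arm([
  {"jaw": 0, "x": -0.5, "y": -0.55},
  {"jaw": 0, "x": -0.8, "y": -0.9},
  {"jaw": 0, "x": -0.8, "y": -0.9},
  {"jaw": 0, "x": -0.8, "y": -0.9},
  {"jaw": 0, "x": -0.8, "y": -0.9},
  {"jaw": 0, "x": -0.8, "y": -0.9},
  {"jaw": 0, "x": -0.8, "y": -0.9},
  {"jaw": 0, "x": -0.8, "y": -0.9},
])

```text
invalid input at $.series[0]: expected keys jaw, x, y, z, rx, ry, rz
```

jog_arm([
  {"jaw": 0, "x": -0.8, "y": -0.9},
  {"jaw": 0, "x": -0.8, "y": -0.9},
  {"jaw": 0, "x": -0.8, "y": -0.9},
  {"jaw": 0, "x": -0.8, "y": -0.9},
  {"jaw": 0, "x": -0.8, "y": -0.9},
  {"jaw": 0, "x": -0.8, "y": -0.9},
  {"jaw": 0, "x": -0.8, "y": -0.9},
  {"jaw": 0, "x": -0.8, "y": -0.9},
])

```text
invalid input at $.series[0]: expected keys jaw, x, y, z, rx, ry, rz
```

jog_arm([
  {"jaw": 0, "x": -0.8, "y": -0.9},
  {"jaw": 0, "rz": -0.9},
  {"jaw": 0, "rz": -0.9},
  {"jaw": 0, "rz": -0.9},
  {"jaw": 0, "rz": -0.9},
  {"jaw": 0, "rz": -0.9},
  {"jaw": 0, "rz": -0.9},
  {"jaw": 0, "rz": -0.9},
])

```text
invalid input at $.series[0]: expected keys jaw, x, y, z, rx, ry, rz
```

jog_arm([
  {"jaw": 0, "rz": -0.9},
  {"jaw": 0, "rz": -0.9},
  {"jaw": 0, "rz": -0.9},
  {"jaw": 0, "rz": -0.8},
  {"jaw": 0},
])

```text
invalid input at $.series[0]: expected keys jaw, x, y, z, rx, ry, rz
```

```bash
cat > st.py <<'E'
import sys
from h import *
from scipy.spatial.transform import Rotation as Ro
O=np.array([.5232,-.0119]); s=arm.read_state(); R=Ro.from_quat(s['tcp_rot']).as_matrix(); p=s['ee_pos']
d=p[:2]-O; print('t',s['time'],'p',p.round(4),'r',np.hypot(*d).round(4),'ang',np.degrees(np.arctan2(d[1],d[0])).round(1)%360,'yaz',np.degrees(np.arctan2(R[1,1],R[0,1])).round(2),'z',R[:,2].round(4),'F',s['contact_force'].round(2),'w',s['width'].round(3),'q',s['q'].round(2))
th=np.radians(float(sys.argv[1])); D=np.r_[O+.075*np.array([np.cos(th),np.sin(th)])-p[:2],float(sys.argv[2])-p[2]]
print('to target, tool units',(R.T@D/.03).round(3))
E
python3 st.py 217 .066
```

```text
Traceback (most recent call last):
  File "st.py", line 5, in <module>
    d=p[:2]-O; print('t',s['time'],'p',p.round(4),'r',np.hypot(*d).round(4),'ang',np.degrees(np.arctan2(d[1],d[0])).round(1)%360,'yaz',np.degrees(np.arctan2(R[1,1],R[0,1])).round(2),'z',R[:,2].round(4),'F',s['contact_force'].round(2),'w',s['width'].round(3),'q',s['q'].round(2))
                                                                                                                                                                                                                                              ^^^^^^^^^^^^^^^^
AttributeError: 'float' object has no attribute 'round'
```

All keys are required, so I'm resending the full rows.

jog_arm([
  {"jaw": 0, "x": -0.5, "y": -0.55, "z": 0, "rx": 0, "ry": 0, "rz": 0},
  {"jaw": 0, "x": -0.8, "y": -0.9, "z": 0, "rx": 0, "ry": 0, "rz": 0},
  {"jaw": 0, "x": -0.8, "y": -0.9, "z": 0, "rx": 0, "ry": 0, "rz": 0},
  {"jaw": 0, "x": -0.8, "y": -0.9, "z": 0, "rx": 0, "ry": 0, "rz": 0},
  {"jaw": 0, "x": -0.8, "y": -0.9, "z": 0, "rx": 0, "ry": 0, "rz": 0},
  {"jaw": 0, "x": -0.8, "y": -0.9, "z": 0, "rx": 0, "ry": 0, "rz": 0},
  {"jaw": 0, "x": -0.8, "y": -0.9, "z": 0, "rx": 0, "ry": 0, "rz": 0},
  {"jaw": 0, "x": -0.8, "y": -0.9, "z": 0, "rx": 0, "ry": 0, "rz": 0},
])

```text
time: 0.82
ee_pos: [0.3247, 0.3209, 0.2266]
tcp_rot: [0.187, 0.982, 0.0, -0.0]
contact_force: [0.7, 0.6, 0.9]
width: 0.468
finger_force: 0.0
```

```bash
sed -i "s/s\['width'\].round(3)/round(s['width'],3)/" st.py; python3 st.py 217 .2
```

```text
t 0.8167 p [0.3247 0.3209 0.2266] r 0.3875 ang 120.8 yaz 68.41 z [-1.e-04  0.e+00 -1.e+00] F [0.74 0.55 0.87] w 0.468 q [-0.99  0.16  0.1   1.97 -0.02  1.01  0.32]
to target, tool units [ -8.932 -10.014   0.887]
```

jog_arm([
  {"jaw": 0, "x": -0.8, "y": -0.9, "z": 0, "rx": 0, "ry": 0, "rz": 0},
  {"jaw": 0, "x": -0.8, "y": -0.9, "z": 0, "rx": 0, "ry": 0, "rz": 0},
  {"jaw": 0, "x": -0.8, "y": -0.9, "z": 0, "rx": 0, "ry": 0, "rz": 0},
  {"jaw": 0, "x": -0.8, "y": -0.9, "z": 0, "rx": 0, "ry": 0, "rz": 0},
  {"jaw": 0, "x": -0.8, "y": -0.9, "z": 0, "rx": 0, "ry": 0, "rz": 0},
  {"jaw": 0, "x": -0.8, "y": -0.9, "z": 0, "rx": 0, "ry": 0, "rz": 0},
  {"jaw": 0, "x": -0.8, "y": -0.9, "z": 0, "rx": 0, "ry": 0, "rz": 0},
  {"jaw": 0, "x": -0.8, "y": -0.9, "z": 0, "rx": 0, "ry": 0, "rz": 0},
])

```text
time: 1.48
ee_pos: [0.4236, 0.0494, 0.2268]
tcp_rot: [0.187, 0.982, 0.0, 0.0]
contact_force: [1.0, -0.1, -0.2]
width: 0.004
finger_force: 0.0
```

jog_arm([
  {"jaw": 0, "x": -0.8, "y": -0.9, "z": 0, "rx": 0, "ry": 0, "rz": 0},
  {"jaw": 0, "x": -0.8, "y": -0.9, "z": 0, "rx": 0, "ry": 0, "rz": 0},
  {"jaw": 0, "x": 0, "y": 0, "z": 0, "rx": 0, "ry": 0, "rz": -0.9},
  {"jaw": 0, "x": 0, "y": 0, "z": 0, "rx": 0, "ry": 0, "rz": -0.9},
  {"jaw": 0, "x": 0, "y": 0, "z": 0, "rx": 0, "ry": 0, "rz": -0.9},
  {"jaw": 0, "x": 0, "y": 0, "z": 0, "rx": 0, "ry": 0, "rz": -0.9},
  {"jaw": 0, "x": 0, "y": 0, "z": 0, "rx": 0, "ry": 0, "rz": -0.9},
  {"jaw": 0, "x": 0, "y": 0, "z": 0, "rx": 0, "ry": 0, "rz": -0.9},
])

```text
time: 2.15
ee_pos: [0.4481, -0.0167, 0.2266]
tcp_rot: [-0.096, 0.995, 0.0, -0.0]
contact_force: [0.1, 0.1, 0.1]
width: 0.006
finger_force: 0.0
```

jog_arm([
  {"jaw": 0, "x": 0, "y": 0, "z": 0, "rx": 0, "ry": 0, "rz": -0.9},
  {"jaw": 0, "x": 0, "y": 0, "z": 0, "rx": 0, "ry": 0, "rz": -0.9},
  {"jaw": 0, "x": 0, "y": 0, "z": 0, "rx": 0, "ry": 0, "rz": -0.9},
  {"jaw": 0, "x": 0, "y": 0, "z": 0, "rx": 0, "ry": 0, "rz": -0.9},
  {"jaw": 0, "x": 0, "y": 0, "z": 0, "rx": 0, "ry": 0, "rz": -0.8},
  {"jaw": 0, "x": 0, "y": 0, "z": 0, "rx": 0, "ry": 0, "rz": 0},
  {"jaw": 0, "x": 0, "y": 0, "z": 0, "rx": 0, "ry": 0, "rz": 0},
])

```text
time: 2.73
ee_pos: [0.4482, -0.0167, 0.2266]
tcp_rot: [-0.318, 0.948, 0.0, -0.0]
contact_force: [0.4, 0.0, 0.3]
width: 0.005
finger_force: 0.0
```

```bash
python3 st.py 217 .07
```

```text
t 2.7333 p [ 0.4482 -0.0167  0.2266] r 0.0752 ang 183.7 yaz 127.04 z [-2.e-04  1.e-04 -1.e+00] F [0.4  0.01 0.34] w 0.005 q [-0.36  0.14  0.31  2.   -0.05  1.01  2.2 ]
to target, tool units [ 0.407 -1.378  5.221]
```

jog_arm([
  {"jaw": 0, "x": 0.2, "y": -0.7, "z": 0, "rx": 0, "ry": 0, "rz": 0},
  {"jaw": 0, "x": 0.2, "y": -0.68, "z": 0, "rx": 0, "ry": 0, "rz": 0},
  {"jaw": 0, "x": 0, "y": 0, "z": 0.9, "rx": 0, "ry": 0, "rz": 0},
  {"jaw": 0, "x": 0, "y": 0, "z": 0.9, "rx": 0, "ry": 0, "rz": 0},
  {"jaw": 0, "x": 0, "y": 0, "z": 0.9, "rx": 0, "ry": 0, "rz": 0},
  {"jaw": 0, "x": 0, "y": 0, "z": 0.9, "rx": 0, "ry": 0, "rz": 0},
  {"jaw": 0, "x": 0, "y": 0, "z": 0.8, "rx": 0, "ry": 0, "rz": 0},
  {"jaw": 0, "x": 0, "y": 0, "z": 0.4, "rx": 0, "ry": 0, "rz": 0},
])

```text
time: 3.4
ee_pos: [0.4623, -0.0568, 0.0802]
tcp_rot: [-0.317, 0.948, 0.0, -0.002]
contact_force: [-0.1, 1.1, 0.9]
width: 0.002
finger_force: 0.0
```

jog_arm([
  {"jaw": 0, "x": 0, "y": 0, "z": 0, "rx": 0, "ry": 0, "rz": 0},
  {"jaw": 0, "x": 0, "y": 0, "z": 0, "rx": 0, "ry": 0, "rz": 0},
])

```text
time: 3.57
ee_pos: [0.4635, -0.057, 0.0825]
tcp_rot: [-0.318, 0.948, 0.0, -0.001]
contact_force: [-0.2, 0.1, -0.2]
width: 0.003
finger_force: 0.0
```

```bash
python3 st.py 217 .051
python3 - <<'E'
from h import *
c=cap('scene'); cv2.imwrite('pics/s1.png',cv2.resize(c['pixels'][170:300,230:390,::-1],None,fx=5,fy=4.6,interpolation=2))
E
```

```text
t 3.5667 p [ 0.4635 -0.057   0.0825] r 0.0748 ang 217.0 yaz 127.09 z [-1.4e-03 -3.0e-04 -1.0e+00] F [-0.22  0.13 -0.2 ] w 0.003 q [-0.23  0.38  0.3   2.13 -0.18  0.66  2.41]
to target, tool units [4.000e-03 1.000e-03 1.051e+00]
```

View pics/s1.png

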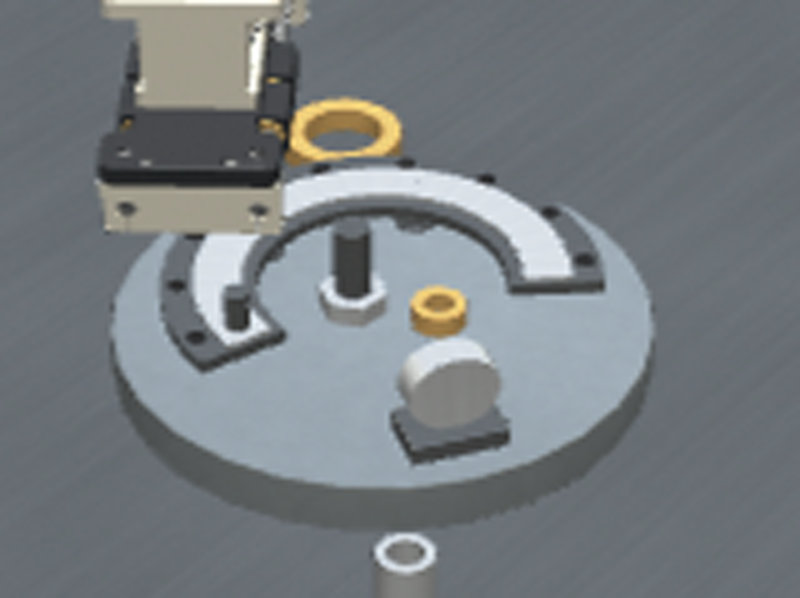

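The gripper stands over the pin end of the land, with its body clear of the pin at about (236,305) in the crop. Next I lower it slowly.

jog_arm([
  {"jaw": 0, "x": 0, "y": 0, "z": 0.3, "rx": 0, "ry": 0, "rz": 0},
  {"jaw": 0, "x": 0, "y": 0, "z": 0.3, "rx": 0, "ry": 0, "rz": 0},
  {"jaw": 0, "x": 0, "y": 0, "z": 0.15, "rx": 0, "ry": 0, "rz": 0},
  {"jaw": 0, "x": 0, "y": 0, "z": 0.08, "rx": 0, "ry": 0, "rz": 0},
  {"jaw": 0, "x": 0, "y": 0, "z": 0.08, "rx": 0, "ry": 0, "rz": 0},
  {"jaw": 0, "x": 0, "y": 0, "z": 0.08, "rx": 0, "ry": 0, "rz": 0},
  {"jaw": 0, "x": 0, "y": 0, "z": 0, "rx": 0, "ry": 0, "rz": 0},
  {"jaw": 0, "x": 0, "y": 0, "z": 0, "rx": 0, "ry": 0, "rz": 0},
])

```text
time: 4.28
ee_pos: [0.4636, -0.0568, 0.0531]
tcp_rot: [-0.319, 0.948, 0.0, -0.0]
contact_force: [-2.3, 0.1, 4.6]
width: 0.001
finger_force: 2.0
```

```bash
python3 st.py 217 .051
```

```text
t 4.2833 p [ 0.4636 -0.0568  0.0531] r 0.0747 ang 217.0 yaz 127.2 z [-4.e-04  2.e-04 -1.e+00] F [-2.33  0.1   4.56] w 0.001 q [-0.21  0.43  0.28  2.15 -0.21  0.58  2.44]
to target, tool units [ 0.011 -0.001  0.07 ]
```

jog_arm([
  {"jaw": 0, "x": 0, "y": 0, "z": 0.04, "rx": 0, "ry": 0, "rz": 0},
  {"jaw": 0, "x": -0.003, "y": 0.09, "z": 0, "rx": 0, "ry": 0, "rz": 0.35},
  {"jaw": 0, "x": -0.007, "y": 0.183, "z": 0, "rx": 0, "ry": 0, "rz": 0.7},
  {"jaw": 0, "x": -0.007, "y": 0.183, "z": 0, "rx": 0, "ry": 0, "rz": 0.7},
  {"jaw": 0, "x": -0.007, "y": 0.183, "z": 0, "rx": 0, "ry": 0, "rz": 0.7},
])

```text
time: 4.7
ee_pos: [0.4559, -0.0411, 0.0525]
tcp_rot: [-0.193, 0.981, -0.001, 0.002]
contact_force: [0.7, -2.9, 4.4]
width: 0.006
finger_force: 2.3
```

```bash
python3 st.py 202.3 .0515
```

```text
t 4.7 p [ 0.4559 -0.0411  0.0525] r 0.0733 ang 203.5 yaz 112.24 z [ 0.0036 -0.001  -1.    ] F [ 0.7  -2.9   4.44] w 0.006 q [-0.3   0.43  0.35  2.18 -0.27  0.57  2.21]
to target, tool units [0.057 0.05  0.032]
```

jog_arm([
  {"jaw": 0, "x": 0.005, "y": 0.183, "z": 0, "rx": 0, "ry": 0, "rz": 0.7},
  {"jaw": 0, "x": 0.005, "y": 0.183, "z": 0, "rx": 0, "ry": 0, "rz": 0.7},
  {"jaw": 0, "x": -0.007, "y": 0.183, "z": 0, "rx": 0, "ry": 0, "rz": 0.7},
  {"jaw": 0, "x": -0.007, "y": 0.183, "z": 0, "rx": 0, "ry": 0, "rz": 0.7},
  {"jaw": 0, "x": -0.007, "y": 0.183, "z": 0, "rx": 0, "ry": 0, "rz": 0.7},
  {"jaw": 0, "x": -0.007, "y": 0.183, "z": 0, "rx": 0, "ry": 0, "rz": 0.7},
])

```text
time: 5.2
ee_pos: [0.4491, -0.009, 0.0523]
tcp_rot: [0.026, 1.0, -0.0, 0.001]
contact_force: [-0.1, -2.6, 4.5]
width: 0.009
finger_force: 2.4
```

```bash
python3 st.py 177.1 .0515
```

```text
t 5.2 p [ 0.4491 -0.009   0.0523] r 0.0741 ang 177.7 yaz 87.05 z [ 2.4e-03 -9.0e-04 -1.0e+00] F [-0.14 -2.56  4.53] w 0.009 q [-0.47  0.43  0.48  2.21 -0.37  0.57  1.8 ]
to target, tool units [0.029 0.027 0.027]
```

Tracking is good, so I continue.

jog_arm([
  {"jaw": 0, "x": 0.005, "y": 0.183, "z": 0, "rx": 0, "ry": 0, "rz": 0.7},
  {"jaw": 0, "x": -0.007, "y": 0.183, "z": 0, "rx": 0, "ry": 0, "rz": 0.7},
  {"jaw": 0, "x": -0.007, "y": 0.183, "z": 0, "rx": 0, "ry": 0, "rz": 0.7},
  {"jaw": 0, "x": -0.007, "y": 0.183, "z": 0, "rx": 0, "ry": 0, "rz": 0.7},
  {"jaw": 0, "x": -0.007, "y": 0.183, "z": 0, "rx": 0, "ry": 0, "rz": 0.7},
  {"jaw": 0, "x": -0.007, "y": 0.183, "z": 0, "rx": 0, "ry": 0, "rz": 0.7},
  {"jaw": 0, "x": -0.007, "y": 0.183, "z": 0, "rx": 0, "ry": 0, "rz": 0.7},
  {"jaw": 0, "x": -0.007, "y": 0.183, "z": 0, "rx": 0, "ry": 0, "rz": 0.7},
])

```text
time: 5.87
ee_pos: [0.4624, 0.032, 0.052]
tcp_rot: [0.313, 0.95, -0.0, 0.0]
contact_force: [-2.9, -2.5, 5.2]
width: 0.005
finger_force: 2.4
```

```bash
python3 st.py 143.5 .0515
```

```text
t 5.8667 p [0.4624 0.032  0.052 ] r 0.075 ang 144.1 yaz 53.47 z [ 5.e-04 -7.e-04 -1.e+00] F [-2.93 -2.54  5.25] w 0.005 q [-0.67  0.49  0.65  2.18 -0.51  0.62  1.28]
to target, tool units [0.    0.027 0.018]
```

jog_arm([
  {"jaw": 0, "x": -0.007, "y": 0.183, "z": 0, "rx": 0, "ry": 0, "rz": 0.7},
  {"jaw": 0, "x": -0.007, "y": 0.183, "z": 0, "rx": 0, "ry": 0, "rz": 0.7},
  {"jaw": 0, "x": -0.007, "y": 0.183, "z": 0, "rx": 0, "ry": 0, "rz": 0.7},
  {"jaw": 0, "x": -0.007, "y": 0.183, "z": 0, "rx": 0, "ry": 0, "rz": 0.7},
  {"jaw": 0, "x": -0.007, "y": 0.183, "z": 0, "rx": 0, "ry": 0, "rz": 0.7},
  {"jaw": 0, "x": -0.007, "y": 0.183, "z": 0, "rx": 0, "ry": 0, "rz": 0.7},
  {"jaw": 0, "x": -0.007, "y": 0.183, "z": 0, "rx": 0, "ry": 0, "rz": 0.7},
  {"jaw": 0, "x": -0.007, "y": 0.183, "z": 0, "rx": 0, "ry": 0, "rz": 0.7},
])

```text
time: 6.53
ee_pos: [0.4966, 0.0584, 0.0519]
tcp_rot: [0.574, 0.819, -0.0, -0.0]
contact_force: [-3.3, -0.7, 4.9]
width: 0.002
finger_force: 2.5
```

```bash
python3 st.py 109.9 .0515
```

```text
t 6.5333 p [0.4966 0.0584 0.0519] r 0.0752 ang 110.7 yaz 19.9 z [-8.e-04 -2.e-04 -1.e+00] F [-3.28 -0.74  4.91] w 0.002 q [-0.8   0.59  0.82  2.1  -0.66  0.72  0.8 ]
to target, tool units [-0.006  0.036  0.012]
```

jog_arm([
  {"jaw": 0, "x": -0.007, "y": 0.183, "z": 0, "rx": 0, "ry": 0, "rz": 0.7},
  {"jaw": 0, "x": -0.007, "y": 0.183, "z": 0, "rx": 0, "ry": 0, "rz": 0.7},
  {"jaw": 0, "x": -0.007, "y": 0.183, "z": 0, "rx": 0, "ry": 0, "rz": 0.7},
  {"jaw": 0, "x": -0.007, "y": 0.183, "z": 0, "rx": 0, "ry": 0, "rz": 0.7},
  {"jaw": 0, "x": -0.007, "y": 0.183, "z": 0, "rx": 0, "ry": 0, "rz": 0.7},
  {"jaw": 0, "x": -0.007, "y": 0.183, "z": 0, "rx": 0, "ry": 0, "rz": 0.7},
  {"jaw": 0, "x": -0.007, "y": 0.183, "z": 0, "rx": 0, "ry": 0, "rz": 0.7},
  {"jaw": 0, "x": -0.007, "y": 0.183, "z": 0, "rx": 0, "ry": 0, "rz": 0.7},
])

```text
time: 7.2
ee_pos: [0.5399, 0.0614, 0.0518]
tcp_rot: [0.786, 0.618, -0.0, -0.001]
contact_force: [-3.8, -0.6, 5.0]
width: 0.003
finger_force: 2.5
```

```bash
python3 st.py 76.3 .0515
```

```text
t 7.2 p [0.5399 0.0614 0.0518] r 0.0752 ang 77.2 yaz -13.66 z [-1.e-03  6.e-04 -1.e+00] F [-3.84 -0.62  5.03] w 0.003 q [-0.85  0.71  0.96  2.01 -0.79  0.86  0.33]
to target, tool units [-0.006  0.038  0.01 ]
```

jog_arm([
  {"jaw": 0, "x": -0.007, "y": 0.183, "z": 0, "rx": 0, "ry": 0, "rz": 0.7},
  {"jaw": 0, "x": -0.007, "y": 0.183, "z": 0, "rx": 0, "ry": 0, "rz": 0.7},
  {"jaw": 0, "x": -0.007, "y": 0.183, "z": 0, "rx": 0, "ry": 0, "rz": 0.7},
  {"jaw": 0, "x": -0.007, "y": 0.183, "z": 0, "rx": 0, "ry": 0, "rz": 0.7},
  {"jaw": 0, "x": -0.007, "y": 0.183, "z": 0, "rx": 0, "ry": 0, "rz": 0.7},
  {"jaw": 0, "x": -0.007, "y": 0.183, "z": 0, "rx": 0, "ry": 0, "rz": 0.7},
  {"jaw": 0, "x": -0.003, "y": 0.1, "z": 0, "rx": 0, "ry": 0, "rz": 0.35},
  {"jaw": 0, "x": 0, "y": 0, "z": 0, "rx": 0, "ry": 0, "rz": 0},
])

```text
time: 7.87
ee_pos: [0.5724, 0.0449, 0.0519]
tcp_rot: [0.91, 0.415, 0.0, -0.0]
contact_force: [-1.2, 2.2, 5.0]
width: 0.007
finger_force: 2.5
```

jog_arm([
  {"jaw": 0, "x": 0, "y": 0, "z": 0, "rx": 0, "ry": 0, "rz": 0},
  {"jaw": 0, "x": 0, "y": 0, "z": 0, "rx": 0, "ry": 0, "rz": 0},
  {"jaw": 0, "x": 0, "y": 0, "z": 0, "rx": 0, "ry": 0, "rz": 0},
  {"jaw": 0, "x": 0, "y": 0, "z": 0, "rx": 0, "ry": 0, "rz": 0},
])

```text
time: 8.2
ee_pos: [0.5724, 0.0449, 0.0521]
tcp_rot: [0.909, 0.417, 0.001, 0.0]
contact_force: [1.2, 1.9, 4.9]
width: 0.003
finger_force: 2.5
```

```bash
python3 st.py 49 .0515
python3 - <<'E'
from h import *
c=cap('scene'); cv2.imwrite('pics/s2.png',cv2.resize(c['pixels'][170:300,230:390,::-1],None,fx=5,fy=4.6,interpolation=2))
E
```

```text
t 8.2 p [0.5724 0.0449 0.0521] r 0.0751 ang 49.1 yaz -40.76 z [ 1.1e-03  3.0e-04 -1.0e+00] F [1.18 1.89 4.93] w 0.003 q [-0.84  0.81  1.07  1.93 -0.89  0.96 -0.04]
to target, tool units [-0.004  0.005  0.02 ]
```

View pics/s2.png

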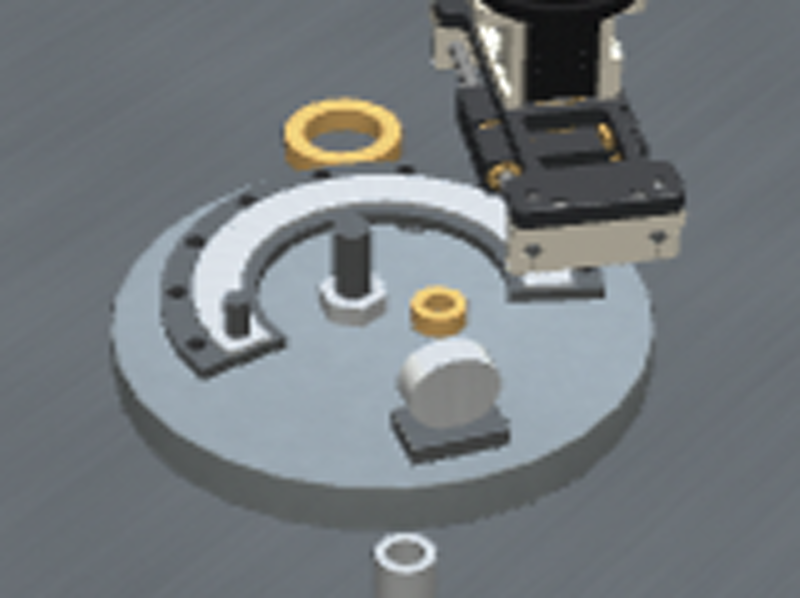

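The fingertips rest on the plain end, at about (560,270) in the crop. The flange is pressed about 4 mm down, and the loose parts in view (bolt, nut, ring, socket) have not moved.

```bash
python3 -c "
from plant import arm; print(arm.hand_in())"
```

```text
the job is handed in; nothing more can be done
None
```

I traced the sealing land in one stroke from beside the pin to the plain end and handed the job in: the fingertips rest there at about 5 N with the flange about 4 mm down; no verdict came back.

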